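Take the patterns out of a plaster mould and close it again

TASK

The plaster mould has set: take its two turned wooden patterns out and lay each in its own felt-lined cradle, stem in the notch (the long spout pattern in the long cradle, the round knob pattern in the short one). To get at them, first set the dark weight block and then the upper half of the mould aside, kept level and laid flat on the white board, joint face down; when both patterns are in their cradles, close the mould again, the same way round as it was and fully home on its keys, and lay the block back lengthwise along the middle of its top. Leave the barrel-shaped former and the stack of tiles standing as they are.

Things in the scene. Friction and masses are not known exactly. Their poses are not given: they have to be found in the camera images.
- weight_block: dark, nearly black wooden block used as weight, 51 (x) x 169 (y) x 50 (z) mm, 0.55 to 0.9 kg; loose. Origin: centre of its underside; y runs along it. At the start it lies lengthwise on the upper half of the mould.
- mould_cap: upper half of the plaster mould: off-white block 62 (x) x 158 (y) x 34 mm, 0.3 to 0.43 kg, loose; two pencil lines on its -x side. Origin: centre of its underside, the joint face. Sockets 15 mm wide, 8.6 deep for the lower half's keys, at (x, y) = (20.5, -68), (20.5, 68), (-22.5, 8) mm: it fits one way only, axes along the lower half's, origin 30 mm above that one's. Grasp across x.
- mould_base: lower half of the plaster mould, 62 (x) x 158 (y) mm, joint face at z = 30 mm, fixed. Origin: centre of its underside. Three conical keys 7 mm high (13 mm wide at the foot, 6 at the tip) stand on the joint face, one for each socket. The patterns lie half sunk in it, end to end along y, caught endways; their stems stick out 53 mm beyond its two ends.
- spout_pattern: spout pattern, light turned wood: tapering spout 65 mm long, 28 thick at its base flange, on a stem 16 mm thick, 75 long; 50 g, loose. Origin: on its axis at the shoulder where flange meets stem; spout along +y, stem along -y. In the mould it lies level with its origin at (0, -57, 30) mm of the lower half. Grasp across the stem, 50 mm from the shoulder.
- knob_pattern: knob pattern, light turned wood: round lid knob and flange 34 mm long together, 30 thick, on a stem 16 mm thick, 75 long; 50 g, loose. Origin: on its axis at the shoulder where flange meets stem; knob along -y, stem along +y. In the mould it lies level with its origin at (0, 57, 30) mm of the lower half. Grasp across the stem, 50 mm from the shoulder.
- long_cradle: long cradle: wooden block 58 x 102 x 30 mm, fixed; trough 40 mm wide, floor at z = 14, y = -8 to 73 mm; end wall y = -20 to -8 with a notch for the stem, 28 wide, bottom at z = 20. Origin: on the bench below the place of the spout pattern's shoulder; at home the pattern has the cradle's axes and its origin 28 mm above this one, with 6 mm play sideways, 8 lengthwise.
- short_cradle: short cradle: wooden block 60 x 71 x 30 mm, fixed; trough 42 mm wide, floor at z = 13, y = -42 to 8 mm; end wall y = 8 to 20 with a notch for the stem, 28 wide, bottom at z = 20. Origin: on the bench below the place of the knob pattern's shoulder; at home the pattern has the cradle's axes and its origin 28 mm above this one, with 6 mm play sideways, 8 lengthwise.
- white_board: white melamine board, 170 (x) x 262 (y) x 6 mm, lying flat on the bench, fixed: the side area. Origin: centre of its underside (top at z = 6 mm). Block and upper mould half fit on it side by side, each lying along the board's x, centred at about y = +70 and -65 mm.
- barrel_former: bystander: barrel-shaped turned wooden former, 63 mm across, 68 mm high, standing; loose. Origin: centre of its underside.
- tile_stack: bystander: stack of fired test tiles, 47 x 65 x 28 mm, lying; loose. Origin: centre of its underside.
Things that resemble listed ones, but are neither listed nor needed, are in the scene too. Leave any yellow look-alike of the short_cradle alone.

How it is judged:
By the outcome, as a careful person would: the job done as asked, in the order asked, and still so for the second after the job is handed in, with the robot touching nothing.
It also fails if it takes over 141 s, if anything falls off the work surface, if the arm or the gripper's body presses on something with over 40 N, if the wrist force passes 120 N, or if a joint passes its speed limit or range.

ROBOT

A 6-joint arm with a two-finger parallel gripper is mounted at the origin on the work surface; the furniture and walls round the work are solid. World frame = base frame: x ahead of the robot, y to its left, z up, the work surface at z = 0. Lengths are in m, angles in rad, forces in N, time in s.
With the tool pointing down it reaches from about 0.25 to 0.85 m from the base axis. Payload 12.5 kg.
Tool frame: the origin (TCP) lies at the very end of the fingers, on their centre line; the grasp point (between the pads) lies 19 mm behind it (bot.pinch_z is the distance from the TCP to the grasp point, in m); z points along the fingers, y is the line along which they close (so a half turn about z gives the same grasp; the last joint's range is limited). The gripper opens to 93 mm and grips with 3 to 60 N. Pads are 15 mm wide; open, the fingers measure 128 mm over their backs; the gripper's body (75 mm by 188 mm) begins 65 mm behind the grasp point.
Start: joints at [-1.251, 0.351, 1.652, -0, 1.139, -0.085], TCP at [0.217, -0.506, 0.219] pointing down, gripper open.
Joint ranges: [-2.75, 2.75], [-0.79, 2.1], [0.01, 2.65], [-1.57, 4.71], [0.07, 3.14], [-2.87, 2.87]. Speed limits (rad/s): [2.22, 2.22, 2.79, 3.14, 3.14, 3.14].

INTERFACE

Orientations are given as [roll, pitch, yaw] about the fixed x, y, z axes, in that order (R = Rz(yaw) Ry(pitch) Rx(roll)).
In Python, from workcell import bot gives the robot as it stands.
- The arm moves only by the tool servo_tool, never from a script. Its argument "series" is a list of rows, each a list of 7 numbers: the finger opening in mm, from 0 to 93, then the shift along the tool's x, y, z in fractions of the full range, 1 being 750 mm, then the turn, a rotation vector about the tool's x, y, z in normalised numbers (1 is pi/2 rad). In form: [[hand, x, y, z, wx, wy, wz], ...]. A call has 1 to 20 rows; each row is the pose to reach, as a shift and turn from the pose commanded when the call began, along the tool's axes at that moment; what a row does not reach only later rows make up. A row lasts 1/10 s, in which the tool goes at most 50 mm and 8.59 degrees, less where a joint would pass 70% of its speed; a pose out of reach is approached as far as the arm can. No shift or turn number may pass 1 either way. A call with a gripper value outside its range is refused whole. The fingers move at their own pace and stop on an object; "grip_force" is the grip in N (left out, the last holds). Time passes only in rows, so rows that repeat a pose let the fingers close. It gives the time, the measured TCP pose, the force, the opening and the grip force at its end, in the units of the state.
- bot.get_obs(): the state, without advancing time (a new reading comes with each control period).
- bot.get_image(name): name is "side" or "top"; returns a dict with "image" (480x640x3 uint8, red, green, blue), "fx", "fy", "cx", "cy" (pixels), "rvec" (rotation vector, rad) and "tvec" (3), from world to camera coordinates, as OpenCV has them. Camera axes: x right, y down, z forward; pixel columns grow to the right and rows downward; lengths in m; the calibration is good to about 2 mm. A picture is of the moment at which its call begins. There is no depth.
- bot.finish_job(): hands the job in; it is judged then, once.
The state is a dict: "time": time; "qpos": joint angles; "qd": joint speeds; "joint_efforts": joint torques, N m; "tool_pos": TCP position; "tcp_rot": TCP orientation; "force": force on the tool from outside, world axes, zero at the start; "wrist_torque": the same for the moment, N m; "width": finger opening in m; "finger_force": force on a finger pad.
Only numpy, scipy, OpenCV 4.12 (cv2) and the standard library are available. Lean on these libraries where they do the work, as an engineer would, in place of code of your own. Each camera call takes 0.05 s, during which the arm holds its last target. There are 200 camera calls.

## Working session

There is one attempt and no reset: what is moved stays moved. The work goes in short steps, Python scripts to look and compute and a tool call to move; the robot and the scene stay as the last step left them, time stands still between calls to the robot, and variables do not carry over. Pictures are saved under pics/ and viewed, at most 14 in all, crops included, and the job is handed in when it is done.

Besides the shell and the picture viewer there is one more tool, called after ">>>" in YAML: its name, and indented under it one key for each argument. servo_tool: Moves the arm, as the interface text tells. Its arguments: {"type":"object","properties":{"series":{"type":"array"},"grip_force":{"type":"number"}},"required":["series"]}

```bash
ls; mkdir -p pics; cat > h.py <<'E'
import numpy as np, cv2
from workcell import bot
def shot(n,f):
    d=bot.get_image(n); cv2.imwrite('pics/'+f+'.png',d['image'][:,:,::-1]); np.save('pics/%s.npy'%f,d,allow_pickle=True); return d
def load(f): return np.load('pics/%s.npy'%f,allow_pickle=True).item()
def PM(d):
    R=cv2.Rodrigues(np.array(d['rvec'],float))[0]; t=np.array(d['tvec'],float).reshape(3)
    K=np.array([[d['fx'],0,d['cx']],[0,d['fy'],d['cy']],[0,0,1.]]); return K,R,t
def onz(d,u,v,z):
    K,R,t=PM(d); r=R.T@np.linalg.inv(K)@[u,v,1]; c=-R.T@t; return c+r*(z-c[2])/r[2]
def proj(d,p):
    K,R,t=PM(d); q=K@(R@np.array(p,float)+t); return q[:2]/q[2]
def tri(d1,p1,d2,p2):
    A=[];b=[]
    for d,p in((d1,p1),(d2,p2)):
        K,R,t=PM(d); P=K@np.c_[R,t]
        for i in(0,1): 
            r=p[i]*P[2]-P[i]; A.append(r[:3]); b.append(-r[3])
    return np.linalg.lstsq(np.array(A),np.array(b),rcond=None)[0]
def crop(f,x,y,w,h,s,o):
    im=cv2.imread('pics/%s.png'%f)[y:y+h,x:x+w]; cv2.imwrite('pics/%s.png'%o,cv2.resize(im,None,fx=s,fy=s,interpolation=cv2.INTER_CUBIC))
E
python3 - <<'E'
from h import *
for n in('top','side'):
    d=shot(n,n+'0'); K,R,t=PM(d); print(n,-R.T@t,R[2],d['fx'])
print(bot.get_obs())
E
```

```text
pics
top [ 0.38347125 -0.02840006  1.44229438] [ 0.11557724 -0.01020327 -0.99324609] 537.9129581245876
side [ 0.37080507 -1.09597783  0.4683085 ] [ 0.14530306  0.92244919 -0.35773526] 444.30195672981534
{'time': 0.1, 'qpos': array([-1.25063908e+00,  3.51157301e-01,  1.65233201e+00,  1.28825935e-06,
        1.13910757e+00, -8.45605842e-02]), 'qd': array([-8.50400973e-05, -1.44565784e-03, -2.99362728e-03, -5.76518327e-04,
       -2.48525734e-04,  4.20236561e-04]), 'joint_efforts': array([-8.49400731e-04, -4.98029566e+01, -2.85705471e+01,  6.99342205e-02,
        2.38386600e-02, -4.70605835e-05]), 'tool_pos': array([ 0.21651709, -0.50526427,  0.21817966]), 'tcp_rot': array([-3.14059212e+00, -8.59817710e-05,  4.04717247e-01]), 'force': array([0.09641201, 0.17071425, 0.45366318]), 'wrist_torque': array([ 0.05647963, -0.00502039, -0.07824911]), 'finger_force': 0.0, 'width': 0.09288617541369297}
```

View pics/top0.png

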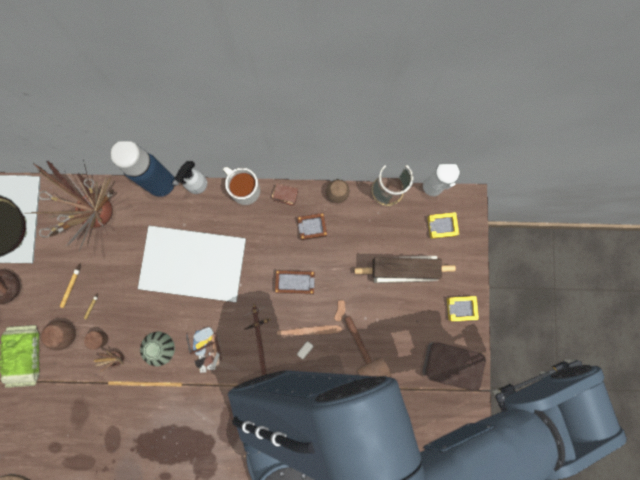

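View pics/side0.png

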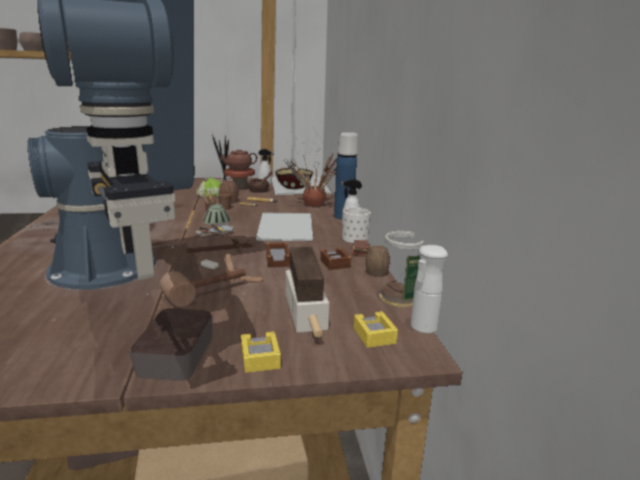

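The top view shows the mould with its dark block at about (407,268), the brown long cradle at (294,281), the short one at (312,226), the board at (192,263), the barrel at (338,190) and the tiles at (285,193). The yellow look-alikes are at (443,225) and (463,308). In the side view the mould is at (306,290).

```bash
python3 - <<'E'
from h import *
crop('top0',265,170,200,150,4,'c1'); crop('side0',255,205,160,140,4,'c2')
E
```

```text
(no output)
```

View pics/c1.png

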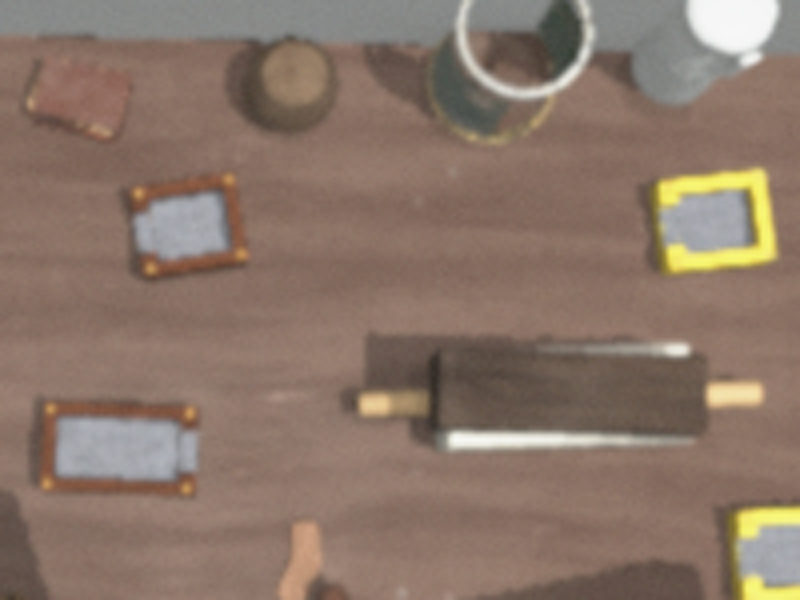

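View pics/c2.png

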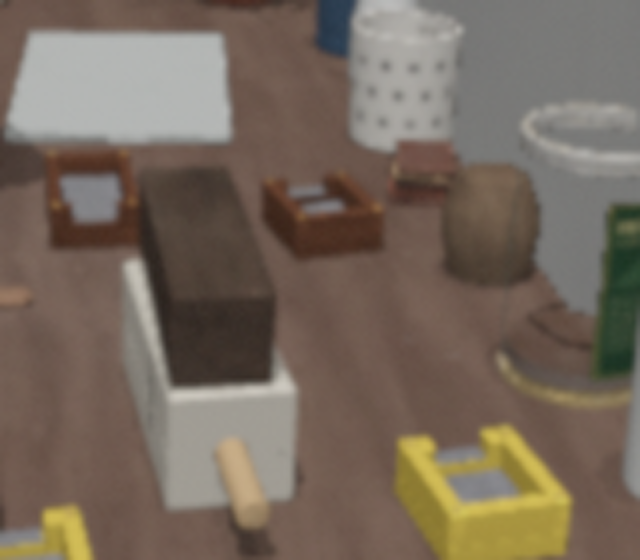

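In crop c1 the block's top corners are at (437,352), (705,355), (703,435) and (436,432). The long cradle's notch is to the right (-y), the short one's to the left (+y). In c2 the pencil lines on the cap's left side face world -x, so all yaws are small.

```bash
cat > fit.py <<'E'
from h import *
from scipy.optimize import least_squares
def fit(name,pts,g,nz=True):
    # pts: list of (img dict, uv, local xyz)
    def f(q):
        c,s=np.cos(q[3]),np.sin(q[3]); o=[]
        for d,uv,l in pts:
            o+=list(proj(d,[q[0]+c*l[0]-s*l[1],q[1]+s*l[0]+c*l[1],q[2]+l[2]])-uv)
        return np.array(o)
    def ff(q): return f(q) if nz else f([q[0],q[1],g[2],q[2]])
    q0=g if nz else [g[0],g[1],g[3]]
    r=least_squares(ff,q0,loss='soft_l1'); print(name,np.round(r.x,4),'yawdeg',round(np.degrees(r.x[-1]),2),'res',np.round(r.fun.reshape(-1,2),1).tolist()); return r.x
E
cat > m1.py <<'E'
from fit import *
T=load('top0');S=load('side0')
a=lambda x,y:np.array([265+(x+.5)/4-.5,170+(y+.5)/4-.5])
b=lambda x,y:np.array([255+(x+.5)/4-.5,205+(y+.5)/4-.5])
def box(c,A,B,z):
    (xl,xh,yl,yh)=c; L=[(xh,yh,z),(xh,yl,z),(xl,yl,z),(xl,yh,z)]
    return [(T,a(*p),l) for p,l in zip(A,L) if p]+[(S,b(*p),l) for p,l in zip(B,L) if p]
g=[.5,-.1,0,0.]
fit('block(top)',box((-.0255,.0255,-.0845,.0845),[(437,352),(705,355),(703,435),(436,432)],[(228,168),(272,295),(172,300),(140,170)],0),[.5,-.1,.1,0])
fit('cap(top)',box((-.031,.031,-.079,.079),[None,(690,345),(693,438),(440,448)],[None,(293,372),(167,392),(125,262)],0),[.5,-.1,.06,0])
fit('long(top)',box((-.029,.029,-.020,.082),[(45,403),(200,407),(195,497),(40,490)],[(130,150),(138,203),(53,208),(47,152)],0),[.5,0,.03,0])
fit('short(top)',box((-.03,.03,-.051,.020),[(132,187),(235,175),(247,263),(147,277)],[(328,172),(382,212),(297,220),(265,182)],0),[.5,0,.03,0])
print('stem tip spout',tri(T,a(763,394),S,b(255,517)))
B=[(147,227),(245,236),(236,300),(139,290)]
L=[(.085,.131,0),(.085,-.131,0),(-.085,-.131,0),(-.085,.131,0)]
fit('board(top)',[(T,np.array(p),l) for p,l in zip(B,L)]+[(S,b(8,137),L[2]),(S,b(232,140),L[1])],[.5,.4,.006,0])
for n,p in(('barrel',(290,85)),('tile',(78,97))): print(n,onz(T,*a(*p),.03))
E
python3 m1.py
```

```text
block(top) [ 0.4784 -0.2681  0.112  -0.0012] yawdeg -0.07 res [[-0.5, -1.4], [0.3, -0.5], [0.9, -0.0], [-0.5, -0.9], [-0.6, -0.3], [0.6, 0.4], [-1.5, 0.2], [-1.4, -0.2]]
cap(top) [ 0.4799 -0.2742  0.0659  0.0475] yawdeg 2.72 res [[-0.7, -0.7], [-0.2, 0.1], [1.5, -0.8], [0.1, 2.6], [-0.4, -0.2], [-0.7, -1.5]]
long(top) [ 0.4399 -0.0185  0.0307 -0.0193] yawdeg -1.1 res [[-0.1, -0.9], [-0.0, -0.3], [0.3, -0.6], [-0.0, -0.5], [-0.6, -0.1], [-0.0, 0.6], [-1.4, -0.1], [-0.8, -0.2]]
short(top) [ 0.5859 -0.0149  0.0295  0.1796] yawdeg 10.29 res [[-0.4, 0.4], [0.3, -0.7], [0.9, -0.6], [-0.6, 0.1], [3.3, 0.2], [-0.1, -0.1], [-0.6, 0.2], [-1.7, -0.2]]
stem tip spout [ 0.48620269 -0.41035817  0.02957203]
board(top) [ 0.484   0.2893  0.0037 -0.0782] yawdeg -4.48 res [[0.3, -0.2], [-0.8, 0.7], [0.8, -0.1], [-0.4, -0.1], [-0.2, 0.3], [0.4, -0.4]]
barrel [ 0.68442396 -0.09450509  0.03      ]
tile [0.67276568 0.04682023 0.03      ]
```

Heights check out: block top 0.112 (0.114 expected), cap top 0.066 (0.064), cradles 0.031 and 0.030 (0.030), stem tip 0.030. Next I work out the moves.

```bash
cat > leg.py <<'E'
import numpy as np
def legs(P):
    for a,b in zip(P,P[1:]):
        c,s=np.cos(a[3]),np.sin(a[3]); d=np.array(b[:3])-a[:3]
        print(np.round([1e3*(c*d[0]+s*d[1]),1e3*(s*d[0]-c*d[1]),-1e3*d[2]],1),'wz',round(-(b[3]-a[3]),3))
E
python3 - <<'E'
from leg import *
S=[.2165,-.5053,.2182,.4047]
H=np.pi/2
by=-.078
legs([S,[.478,-.268,.20,H],[.478,-.268,.074,H],[.478,-.268,.20,H],[.4895,.359,.20,np.pi+by],[.4895,.359,.017,np.pi+by],[.4895,.359,.20,np.pi+by],[.48,-.275,.20,H+.0475],[.48,-.275,.034,H+.0475]])
E
```

```text
[ 333.8 -115.2   18.2] wz -1.166
[  0.   0. 126.] wz -0.0
[   0.    0. -126.] wz -0.0
[627.   11.5  -0. ] wz -1.493
[  0.   0. 183.] wz -0.0
[   0.    0. -183.] wz -0.0
[ -39.9 -632.8   -0. ] wz 1.445
[  0.   0. 166.] wz -0.0
```

Units first: shifts go in shares of 750 mm and turns go in shares of pi/2 rad. So 334 mm is 0.4453, -115 mm is -0.1533, -1.166 rad is -0.7423.

>>> servo_tool:
  series:
    - [93,0.0467,-0.016,0.0027,0,0,-0.0637]
    - [93,0.0933,-0.032,0.0053,0,0,-0.1401]
    - [93,0.14,-0.048,0.008,0,0,-0.2292]
    - [93,0.1867,-0.064,0.0107,0,0,-0.3183]
    - [93,0.2333,-0.08,0.0133,0,0,-0.4074]
    - [93,0.28,-0.096,0.016,0,0,-0.4966]
    - [93,0.3267,-0.112,0.0187,0,0,-0.5857]
    - [93,0.3733,-0.1293,0.0213,0,0,-0.6748]
    - [93,0.4133,-0.1427,0.024,0,0,-0.7423]
    - [93,0.4453,-0.1533,0.024,0,0,-0.7423]
    - [93,0.4453,-0.1533,0.024,0,0,-0.7423]
    - [93,0.4453,-0.1533,0.024,0,0,-0.7423]
    - [93,0.4453,-0.1533,0.024,0,0,-0.7423]
  grip_force: 40

```text
time: 1.4
tool_pos: [0.4777, -0.2688, 0.2005]
tcp_rot: [-3.141, -0.0, 1.57]
force: [-0.1, -0.8, 0.1]
width: 0.0927
finger_force: 0.0
```

Scaled: 126 mm is 0.168, 122 mm is 0.1627.

>>> servo_tool:
  series:
    - [93,0,0,0.04,0,0,0]
    - [93,0,0,0.08,0,0,0]
    - [93,0,0,0.12,0,0,0]
    - [93,0,0,0.1467,0,0,0]
    - [93,0,0,0.1627,0,0,0]
    - [93,0,0,0.168,0,0,0]
    - [93,0,0,0.168,0,0,0]
    - [60,0,0,0.168,0,0,0]
    - [45,0,0,0.168,0,0,0]
    - [45,0,0,0.168,0,0,0]
    - [45,0,0,0.168,0,0,0]
    - [45,0,0,0.168,0,0,0]
    - [45,0,0,0.168,0,0,0]
    - [45,0,0,0.168,0,0,0]
    - [45,0,0,0.168,0,0,0]
    - [45,0,0,0.168,0,0,0]
  grip_force: 40

```text
time: 3.0
tool_pos: [0.4787, -0.2684, 0.0748]
tcp_rot: [3.141, 0.0, 1.571]
force: [4.2, 1.3, 1.8]
width: 0.0505
finger_force: 40.0
```

Scaled: -126 mm is -0.168, -112 mm is -0.1493.

>>> servo_tool:
  series:
    - [45,0,0,-0.0053,0,0,0]
    - [45,0,0,-0.0133,0,0,0]
    - [45,0,0,-0.0267,0,0,0]
    - [45,0,0,-0.0533,0,0,0]
    - [45,0,0,-0.0867,0,0,0]
    - [45,0,0,-0.12,0,0,0]
    - [45,0,0,-0.1493,0,0,0]
    - [45,0,0,-0.168,0,0,0]
    - [45,0,0,-0.168,0,0,0]
    - [45,0,0,-0.168,0,0,0]

```text
time: 4.0
tool_pos: [0.4779, -0.2681, 0.2003]
tcp_rot: [-3.141, -0.0, 1.571]
force: [-0.3, 0.2, -8.7]
width: 0.0502
finger_force: 40.0
```

```bash
python3 -c "
from h import *
shot('side','side1'); crop('side1',220,150,200,150,4,'c3')"
```

```text
(no output)
```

View pics/c3.png

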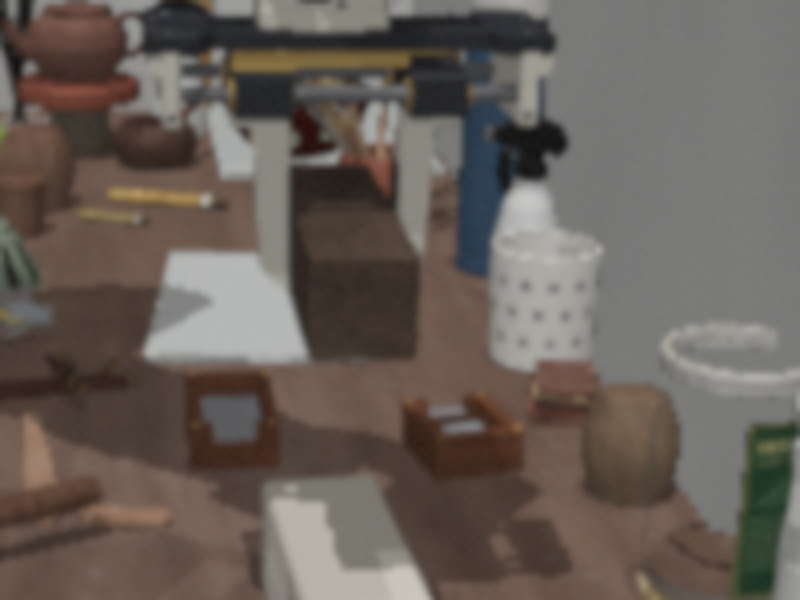

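The block is held level (front face about (295–418, 210–355)), and the bare cap shows below at (345,540). Carrying it to the board.

Scaled: 627 mm is 0.836, 200 mm is 0.2667, -1.493 rad is -0.9505.

>>> servo_tool:
  series:
    - [45,0.0107,0,0,0,0,-0.0127]
    - [45,0.0293,0,0,0,0,-0.0382]
    - [45,0.06,0.0013,0,0,0,-0.0764]
    - [45,0.1067,0.0013,0,0,0,-0.1273]
    - [45,0.16,0.0027,0,0,0,-0.191]
    - [45,0.2133,0.004,0,0,0,-0.2546]
    - [45,0.2667,0.0053,0,0,0,-0.3183]
    - [45,0.32,0.0067,0,0,0,-0.382]
    - [45,0.3733,0.008,0,0,0,-0.4456]
    - [45,0.4267,0.008,0,0,0,-0.5093]
    - [45,0.48,0.0093,0,0,0,-0.573]
    - [45,0.5333,0.0107,0,0,0,-0.6366]
    - [45,0.5867,0.012,0,0,0,-0.7003]
    - [45,0.64,0.0133,0,0,0,-0.7639]
    - [45,0.6933,0.0147,0,0,0,-0.8276]
    - [45,0.7467,0.0147,0,0,0,-0.8849]
    - [45,0.7933,0.016,0,0,0,-0.9231]
    - [45,0.8227,0.016,0,0,0,-0.9422]
    - [45,0.836,0.016,0,0,0,-0.9505]
    - [45,0.836,0.016,0,0,0,-0.9505]

```text
time: 6.05
tool_pos: [0.4893, 0.3597, 0.2]
tcp_rot: [-3.141, -0.001, 3.066]
force: [0.3, 0.4, -8.5]
width: 0.0505
finger_force: 40.0
```

Scaled: 181 mm is 0.2413, 180 mm is 0.24.

>>> servo_tool:
  series:
    - [45,0,0,0.0133,0,0,0]
    - [45,0,0,0.0467,0,0,0]
    - [45,0,0,0.0867,0,0,0]
    - [45,0,0,0.1267,0,0,0]
    - [45,0,0,0.1667,0,0,0]
    - [45,0,0,0.2,0,0,0]
    - [45,0,0,0.2213,0,0,0]
    - [45,0,0,0.232,0,0,0]
    - [45,0,0,0.2373,0,0,0]
    - [45,0,0,0.24,0,0,0]
    - [45,0,0,0.2413,0,0,0]
    - [45,0,0,0.2413,0,0,0]

```text
time: 7.25
tool_pos: [0.4907, 0.3589, 0.0203]
tcp_rot: [3.141, 0.001, 3.064]
force: [0.9, -0.2, -8.2]
width: 0.0506
finger_force: 40.0
```

Scaled: 3 mm is 0.004, 2 mm is 0.0027.

>>> servo_tool:
  series:
    - [45,0,0,0.0013,0,0,0]
    - [45,0,0,0.0027,0,0,0]
    - [45,0,0,0.004,0,0,0]
    - [45,0,0,0.004,0,0,0]
    - [45,0,0,0.004,0,0,0]

```text
time: 7.75
tool_pos: [0.4904, 0.3588, 0.0168]
tcp_rot: [3.141, 0.0, 3.064]
force: [-0.9, 0.4, -4.7]
width: 0.0506
finger_force: 40.0
```

Contact has begun, at the expected height. I'll release and go back above the mould cap.

Scaled: -183 mm is -0.244, -180 mm is -0.24.

>>> servo_tool:
  series:
    - [45,0,0,0.0007,0,0,0]
    - [55,0,0,0.0007,0,0,0]
    - [65,0,0,0.0007,0,0,0]
    - [80,0,0,0.0007,0,0,0]
    - [93,0,0,0.0007,0,0,0]
    - [93,0,0,0.0007,0,0,0]
    - [93,0,0,-0.0133,0,0,0]
    - [93,0,0,-0.0467,0,0,0]
    - [93,0,0,-0.0933,0,0,0]
    - [93,0,0,-0.1467,0,0,0]
    - [93,0,0,-0.2,0,0,0]
    - [93,0,0,-0.24,0,0,0]
    - [93,0,0,-0.244,0,0,0]
    - [93,0,0,-0.244,0,0,0]

```text
time: 9.15
tool_pos: [0.4904, 0.3588, 0.2006]
tcp_rot: [3.141, 0.001, 3.064]
force: [-0.5, 0.7, 0.3]
width: 0.0923
finger_force: 0.0
```

Scaled: -632 mm is -0.8427, -620 mm is -0.8267, 1.445 rad is 0.9199.

>>> servo_tool:
  series:
    - [93,-0.0013,-0.02,0,0,0,0.0191]
    - [93,-0.004,-0.06,0,0,0,0.0637]
    - [93,-0.0067,-0.1067,0,0,0,0.1146]
    - [93,-0.0107,-0.16,0,0,0,0.1719]
    - [93,-0.0133,-0.2133,0,0,0,0.2355]
    - [93,-0.0173,-0.2667,0,0,0,0.2992]
    - [93,-0.02,-0.32,0,0,0,0.3629]
    - [93,-0.024,-0.3733,0,0,0,0.4265]
    - [93,-0.0267,-0.4267,0,0,0,0.4902]
    - [93,-0.0307,-0.48,0,0,0,0.5539]
    - [93,-0.0333,-0.5333,0,0,0,0.6175]
    - [93,-0.0373,-0.5867,0,0,0,0.6812]
    - [93,-0.04,-0.64,0,0,0,0.7448]
    - [93,-0.044,-0.6933,0,0,0,0.8085]
    - [93,-0.048,-0.7467,0,0,0,0.8658]
    - [93,-0.0507,-0.7933,0,0,0,0.8976]
    - [93,-0.052,-0.8267,0,0,0,0.9199]
    - [93,-0.0533,-0.8427,0,0,0,0.9199]
    - [93,-0.0533,-0.8427,0,0,0,0.9199]
    - [93,-0.0533,-0.8427,0,0,0,0.9199]

```text
time: 11.15
tool_pos: [0.4807, -0.2736, 0.1991]
tcp_rot: [-3.141, -0.001, 1.619]
force: [0.2, -0.3, 0.1]
width: 0.093
finger_force: 0.0
```

```bash
python3 -c "
from h import *
shot('top','top2');shot('side','side2')
A=cv2.imread('pics/top2.png')
B=cv2.imread('pics/side2.png')
a=cv2.resize(A[180:330,120:220],None,fx=4,fy=4,interpolation=2); b=cv2.resize(B[205:355,240:340],None,fx=4,fy=4,interpolation=2)
cv2.imwrite('pics/c4.png',np.hstack([a,b]))"
```

```text
(no output)
```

View pics/c4.png

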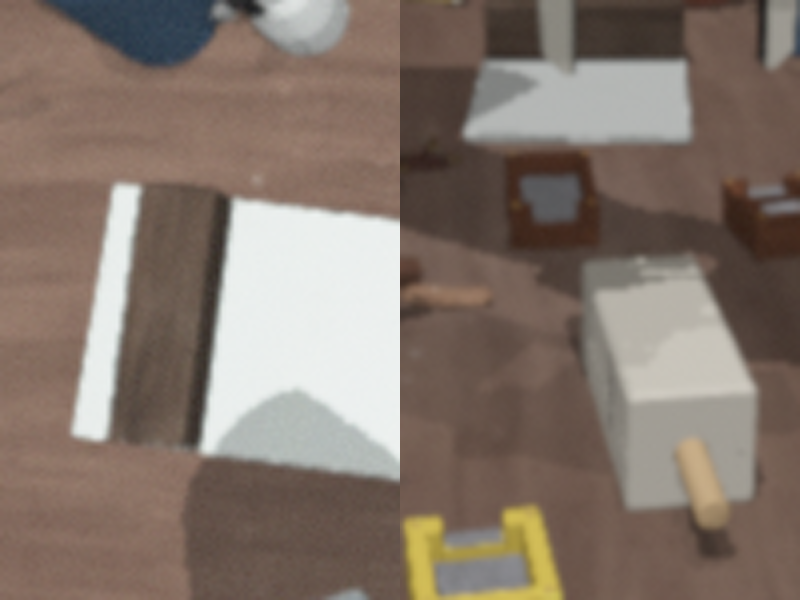

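The block lies flat on the board (crop: (112–225, 185–450)), and the cap is bare, with corners at (583,262), (695,258), (753,390) and (628,402). Now I take the cap.

Scaled: 165 mm is 0.22, 161 mm is 0.2147.

>>> servo_tool:
  series:
    - [93,0,0,0.04,0,0,0]
    - [93,0,0,0.0867,0,0,0]
    - [93,0,0,0.1333,0,0,0]
    - [93,0,0,0.1733,0,0,0]
    - [93,0,0,0.2,0,0,0]
    - [93,0,0,0.2147,0,0,0]
    - [93,0,0,0.22,0,0,0]
    - [93,0,0,0.22,0,0,0]
    - [75,0,0,0.22,0,0,0]
    - [56,0,0,0.22,0,0,0]
    - [56,0,0,0.22,0,0,0]
    - [56,0,0,0.22,0,0,0]
    - [56,0,0,0.22,0,0,0]
    - [56,0,0,0.22,0,0,0]
    - [56,0,0,0.22,0,0,0]
    - [56,0,0,0.22,0,0,0]
  grip_force: 40

```text
time: 12.85
tool_pos: [0.4812, -0.2746, 0.0349]
tcp_rot: [3.141, 0.0, 1.619]
force: [-1.6, 0.2, 6.5]
width: 0.062
finger_force: 40.0
```

Scaled: -165 mm is -0.22, -150 mm is -0.2.

>>> servo_tool:
  series:
    - [56,0,0,-0.0027,0,0,0]
    - [56,0,0,-0.0067,0,0,0]
    - [56,0,0,-0.012,0,0,0]
    - [56,0,0,-0.0187,0,0,0]
    - [56,0,0,-0.0267,0,0,0]
    - [56,0,0,-0.0467,0,0,0]
    - [56,0,0,-0.0733,0,0,0]
    - [56,0,0,-0.1067,0,0,0]
    - [56,0,0,-0.14,0,0,0]
    - [56,0,0,-0.1733,0,0,0]
    - [56,0,0,-0.2,0,0,0]
    - [56,0,0,-0.22,0,0,0]
    - [56,0,0,-0.22,0,0,0]
    - [56,0,0,-0.22,0,0,0]

```text
time: 14.25
tool_pos: [0.4809, -0.2743, 0.1998]
tcp_rot: [3.141, 0.0, 1.619]
force: [0.3, -0.2, -4.0]
width: 0.062
finger_force: 40.0
```

```bash
python3 - <<'E'
from h import *
from leg import *
d=shot('side','side3'); o=bot.get_obs(); print(o['tool_pos'],o['tcp_rot'],o['force'],o['width'])
crop('side3',220,150,200,150,4,'c5')
p=[*o['tool_pos'],o['tcp_rot'][2]]
t=[.480,.226,.20,np.pi-.078]
legs([p,t])
E
```

```text
[ 0.48071485 -0.27423488  0.19917622] [-3.14094578e+00 -5.36952741e-04  1.61871909e+00] [-0.48137029 -0.03425074 -2.52467628] 0.061750074762678187
[499.7  23.2  -0.8] wz -1.445
```

View pics/c5.png

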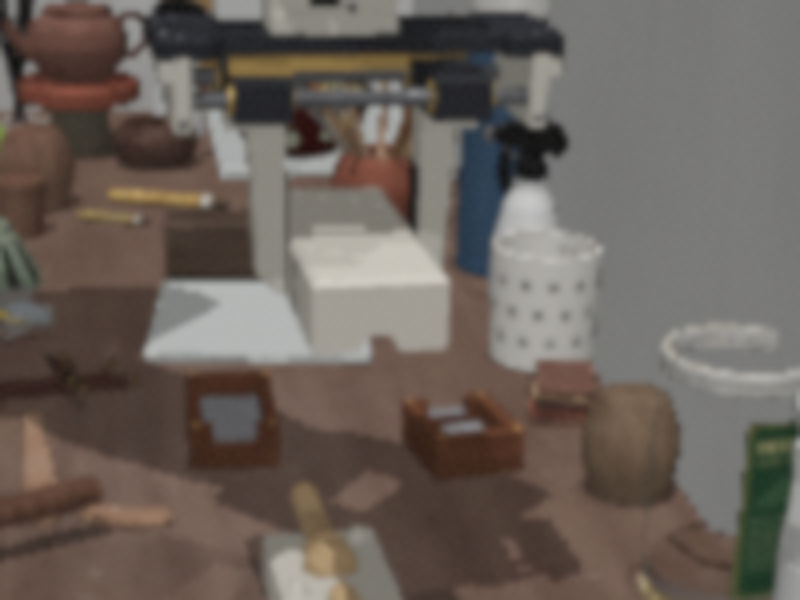

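The cap is held level (front (300–448, 240–350)) and the patterns have stayed in the base (stem at (305,500)). On to the board.

Scaled: 500 mm is 0.6667, 485 mm is 0.6467, -1.445 rad is -0.9199.

>>> servo_tool:
  series:
    - [56,0.0107,0,0,0,0,-0.0191]
    - [56,0.0293,0.0013,0,0,0,-0.0509]
    - [56,0.056,0.0027,0,0,0,-0.0955]
    - [56,0.0933,0.004,0,0,0,-0.1464]
    - [56,0.1333,0.0067,0,0,0,-0.1974]
    - [56,0.1733,0.008,0,0,0,-0.2546]
    - [56,0.2133,0.0107,0,0,0,-0.3119]
    - [56,0.2533,0.012,0,0,0,-0.3692]
    - [56,0.2933,0.0147,0,0,0,-0.4265]
    - [56,0.3333,0.016,0,0,0,-0.4838]
    - [56,0.3733,0.0173,0,0,0,-0.5411]
    - [56,0.4133,0.02,0,0,0,-0.5984]
    - [56,0.4533,0.0213,0,0,0,-0.6557]
    - [56,0.4933,0.024,0,0,0,-0.713]
    - [56,0.5333,0.0253,0,0,0,-0.7703]
    - [56,0.5733,0.028,0,0,0,-0.8276]
    - [56,0.6133,0.0293,0,0,0,-0.8785]
    - [56,0.6467,0.0307,0,0,0,-0.9104]
    - [56,0.6667,0.0307,0,0,0,-0.9199]
    - [56,0.6667,0.0307,0,0,0,-0.9199]

```text
time: 16.3
tool_pos: [0.4792, 0.2276, 0.1993]
tcp_rot: [-3.142, -0.001, 3.067]
force: [0.4, -0.9, -3.9]
width: 0.0616
finger_force: 40.0
```

Scaled: 187 mm is 0.2493, 186 mm is 0.248.

>>> servo_tool:
  series:
    - [56,0,0,0.0133,0,0,0]
    - [56,0,0,0.0467,0,0,0]
    - [56,0,0,0.0867,0,0,0]
    - [56,0,0,0.1267,0,0,0]
    - [56,0,0,0.1667,0,0,0]
    - [56,0,0,0.2,0,0,0]
    - [56,0,0,0.224,0,0,0]
    - [56,0,0,0.2373,0,0,0]
    - [56,0,0,0.2453,0,0,0]
    - [56,0,0,0.248,0,0,0]
    - [56,0,0,0.2493,0,0,0]
    - [56,0,0,0.2493,0,0,0]
    - [56,0,0,0.2493,0,0,0]

```text
time: 17.6
tool_pos: [0.4804, 0.2262, 0.0132]
tcp_rot: [3.141, 0.001, 3.064]
force: [-0.2, 0.1, -3.0]
width: 0.0618
finger_force: 40.0
```

Scaled: 2.5 mm is 0.0033, 2 mm is 0.0027.

>>> servo_tool:
  series:
    - [56,0,0,0.0013,0,0,0]
    - [56,0,0,0.0027,0,0,0]
    - [56,0,0,0.0033,0,0,0]
    - [56,0,0,0.0033,0,0,0]
    - [56,0,0,0.0033,0,0,0]

```text
time: 18.1
tool_pos: [0.4802, 0.2261, 0.0109]
tcp_rot: [3.141, 0.0, 3.064]
force: [-2.4, -1.3, 7.9]
width: 0.0614
finger_force: 40.0
```

Scaled: -160 mm is -0.2133, -150 mm is -0.2.

>>> servo_tool:
  series:
    - [65,0,0,0,0,0,0]
    - [75,0,0,0,0,0,0]
    - [93,0,0,0,0,0,0]
    - [93,0,0,0,0,0,0]
    - [93,0,0,-0.0133,0,0,0]
    - [93,0,0,-0.0467,0,0,0]
    - [93,0,0,-0.0933,0,0,0]
    - [93,0,0,-0.1467,0,0,0]
    - [93,0,0,-0.2,0,0,0]
    - [93,0,0,-0.2133,0,0,0]
    - [93,0,0,-0.2133,0,0,0]

```text
time: 19.2
tool_pos: [0.4807, 0.2263, 0.172]
tcp_rot: [3.14, 0.003, 3.064]
force: [-0.4, -0.2, -0.0]
width: 0.0929
finger_force: 0.0
```

```bash
python3 - <<'E'
from h import *
d=shot('side','side4');e=shot('top','top4')
A=cv2.imread('pics/top4.png')
B=cv2.imread('pics/side4.png')
a=cv2.resize(A[195:345,330:480],None,fx=4,fy=4,interpolation=2)[:600,100:550]; b=cv2.resize(B[240:352,260:345],None,fx=4,fy=4,interpolation=2)
c=np.zeros((600,800,3),np.uint8); c[:,:450]=a; c[:448,455:795]=b
cv2.imwrite('pics/c6.png',c)
o=bot.get_obs(); print(o['tool_pos'],o['tcp_rot'])
E
```

```text
[0.47953938 0.22584203 0.16928107] [-3.14106811e+00 -1.12239855e-03  3.06380177e+00]
```

View pics/c6.png

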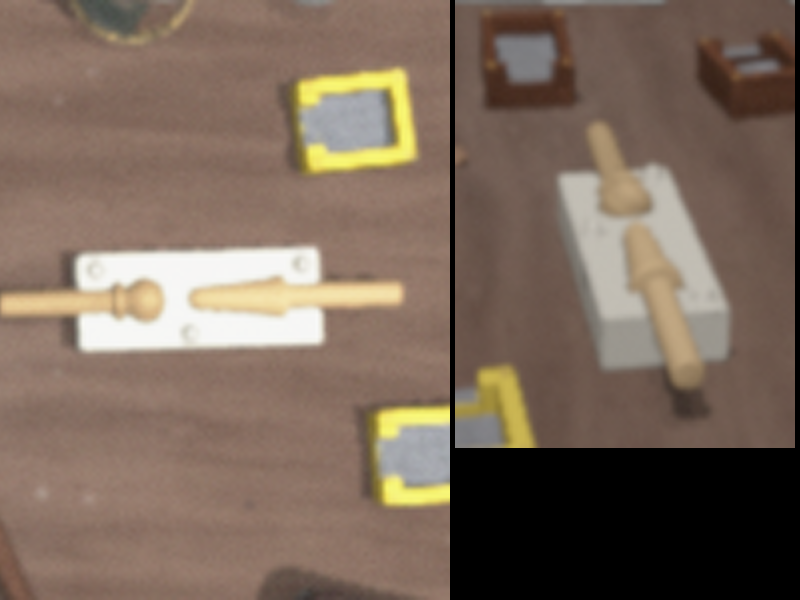

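The cap is on the board. The base has its three keys, with the corners in the left crop at (77,254), (320,248), (324,343) and (80,350) and the stem tips at (2,302) and (403,293). In the right crop the tips are at (598,130) and (686,372).

```bash
python3 - <<'E'
from fit import *
from leg import *
T=load('top4');S=load('side4')
a=lambda x,y:np.array([330+(x+100.5)/4-.5,195+(y+.5)/4-.5])
b=lambda x,y:np.array([260+(x-454.5)/4-.5,240+(y+.5)/4-.5])
P=[(T,a(77,254),(.031,.079,0)),(T,a(320,248),(.031,-.079,0)),(T,a(324,343),(-.031,-.079,0)),(T,a(80,350),(-.031,.079,0)),
(S,b(727,310),(.031,-.079,0)),(S,b(603,325),(-.031,-.079,0)),(S,b(560,178),(-.031,.079,0)),
(T,a(403,293),(0,-.132,0)),(T,a(2,302),(0,.132,0)),(S,b(686,372),(0,-.132,0)),(S,b(598,130),(0,.132,0))]
q=fit('base',P,[.48,-.275,.03,.05])
print(tri(T,a(403,293),S,b(686,372)),tri(T,a(2,302),S,b(598,130)))
x,y=.4808,q[1]; psi=1.619-np.pi/2
w=lambda l:(x-np.sin(psi)*l,y+np.cos(psi)*l)
sp=w(-.107);kn=w(.107);print(sp,kn)
H=np.pi/2
L=(.4399,-.0185,-.0193);Sh=(.5859,-.0149,.1796)
pl=(L[0]+np.sin(L[2])*.05,L[1]-np.cos(L[2])*.05); ps=(Sh[0]-np.sin(Sh[2])*.05,Sh[1]+np.cos(Sh[2])*.05)
print(pl,ps)
o=bot.get_obs();p=[*o['tool_pos'],o['tcp_rot'][2]]
z=.13
legs([[.4802,.2261,.171,3.064],[*sp,z,1.619],[*sp,.011,1.619],[*sp,z,1.619],[*pl,z,H+L[2]],[*pl,.010,H+L[2]],[*pl,z,H+L[2]],[*kn,z,1.619],[*kn,.011,1.619],[*kn,z,1.619],[*ps,z,H+Sh[2]],[*ps,.010,H+Sh[2]],[*ps,z,H+Sh[2]]])
E
```

```text
base [ 0.4799 -0.277   0.0303  0.0485] yawdeg 2.78 res [[0.7, -0.2], [-0.3, -0.3], [-0.1, -0.5], [0.9, -0.7], [-0.1, 0.0], [-0.7, -1.2], [-0.7, -0.4], [-0.5, -0.3], [-0.2, 0.0], [-0.1, 0.5], [-0.1, 1.0]]
[ 0.48577777 -0.40960996  0.03189005] [ 0.47348149 -0.14537003  0.03293608]
(np.float64(0.4859557958287424), np.float64(-0.3838386992108579)) (np.float64(0.47564420417125763), np.float64(-0.17008727564252402))
(np.float64(0.4389350599076926), np.float64(-0.06849068803905642)) (np.float64(0.5769681989181581), np.float64(0.03429576129540439))
[ -53.  -607.7   41. ] wz 1.445
[  0.   0. 119.] wz -0.0
[   0.    0. -119.] wz -0.0
[317.2 -31.8  -0. ] wz 0.068
[  0.   0. 120.] wz -0.0
[   0.    0. -120.] wz -0.0
[-100.9   38.7   -0. ] wz -0.068
[  0.   0. 119.] wz -0.0
[   0.    0. -119.] wz -0.0
[199.3 111.1  -0. ] wz -0.131
[  0.   0. 120.] wz -0.0
[   0.    0. -120.] wz -0.0
```

Scaled: -607 mm is -0.8093, -120 mm is -0.16, 0.37 rad is 0.2355.

>>> servo_tool:
  series:
    - [70,-0.0013,-0.02,0,0,0,0.0191]
    - [60,-0.0053,-0.06,0,0,0,0.0637]
    - [50,-0.0093,-0.1067,0,0,0,0.1146]
    - [50,-0.0133,-0.16,0.0027,0,0,0.1719]
    - [50,-0.0187,-0.2133,0.008,0,0,0.2355]
    - [50,-0.0227,-0.2667,0.0133,0,0,0.2992]
    - [50,-0.028,-0.32,0.0187,0,0,0.3629]
    - [50,-0.032,-0.3733,0.024,0,0,0.4265]
    - [50,-0.0373,-0.4267,0.0293,0,0,0.4902]
    - [50,-0.0413,-0.48,0.0347,0,0,0.5539]
    - [50,-0.0467,-0.5333,0.04,0,0,0.6175]
    - [50,-0.0507,-0.5867,0.0453,0,0,0.6812]
    - [50,-0.056,-0.64,0.0507,0,0,0.7448]
    - [50,-0.0613,-0.6933,0.0547,0,0,0.8085]
    - [50,-0.0653,-0.7467,0.0547,0,0,0.8658]
    - [50,-0.068,-0.7867,0.0547,0,0,0.904]
    - [50,-0.0707,-0.8093,0.0547,0,0,0.9199]
    - [50,-0.0707,-0.8093,0.0547,0,0,0.9199]
    - [50,-0.0707,-0.8093,0.0547,0,0,0.9199]
    - [50,-0.0707,-0.8093,0.0547,0,0,0.9199]
  grip_force: 30

```text
time: 21.3
tool_pos: [0.4853, -0.3823, 0.1286]
tcp_rot: [-3.141, -0.001, 1.62]
force: [1.2, -0.3, -1.0]
width: 0.05
finger_force: 0.0
```

Scaled: 119 mm is 0.1587, 116 mm is 0.1547.

>>> servo_tool:
  series:
    - [50,0,0,0.04,0,0,0]
    - [50,0,0,0.08,0,0,0]
    - [50,0,0,0.12,0,0,0]
    - [50,0,0,0.144,0,0,0]
    - [50,0,0,0.1547,0,0,0]
    - [50,0,0,0.1587,0,0,0]
    - [50,0,0,0.1587,0,0,0]
    - [35,0,0,0.1587,0,0,0]
    - [25,0,0,0.1587,0,0,0]
    - [10,0,0,0.1587,0,0,0]
    - [10,0,0,0.1587,0,0,0]
    - [10,0,0,0.1587,0,0,0]
    - [10,0,0,0.1587,0,0,0]
    - [10,0,0,0.1587,0,0,0]

```text
time: 22.7
tool_pos: [0.4858, -0.3833, 0.0102]
tcp_rot: [3.141, 0.0, 1.619]
force: [0.0, -0.1, 0.5]
width: 0.0147
finger_force: 30.0
```

Scaled: -120 mm is -0.16, -105 mm is -0.14.

>>> servo_tool:
  series:
    - [10,0,0,-0.0027,0,0,0]
    - [10,0,0,-0.0067,0,0,0]
    - [10,0,0,-0.0133,0,0,0]
    - [10,0,0,-0.024,0,0,0]
    - [10,0,0,-0.04,0,0,0]
    - [10,0,0,-0.06,0,0,0]
    - [10,0,0,-0.0867,0,0,0]
    - [10,0,0,-0.1133,0,0,0]
    - [10,0,0,-0.14,0,0,0]
    - [10,0,0,-0.16,0,0,0]
    - [10,0,0,-0.16,0,0,0]

```text
time: 23.8
tool_pos: [0.4866, -0.384, 0.1329]
tcp_rot: [3.139, 0.003, 1.619]
force: [0.2, -0.2, -0.4]
width: 0.0145
finger_force: 30.0
```

Scaled: 317 mm is 0.4227, 305 mm is 0.4067, 0.068 rad is 0.0433.

>>> servo_tool:
  series:
    - [10,0.0133,-0.0013,0,0,0,0]
    - [10,0.0373,-0.004,0,0,0,0.0038]
    - [10,0.0693,-0.0067,0,0,0,0.0076]
    - [10,0.1067,-0.0107,0,0,0,0.0127]
    - [10,0.1467,-0.0147,0,0,0,0.0172]
    - [10,0.1867,-0.0187,0,0,0,0.0216]
    - [10,0.2267,-0.0227,0,0,0,0.0261]
    - [10,0.2667,-0.0267,0,0,0,0.0306]
    - [10,0.3067,-0.0307,0,0,0,0.035]
    - [10,0.3467,-0.0347,0,0,0,0.0395]
    - [10,0.38,-0.0387,0,0,0,0.0433]
    - [10,0.4067,-0.0413,0,0,0,0.0433]
    - [10,0.4227,-0.0427,0,0,0,0.0433]
    - [10,0.4227,-0.0427,0,0,0,0.0433]
    - [10,0.4227,-0.0427,0,0,0,0.0433]

```text
time: 25.3
tool_pos: [0.4385, -0.0684, 0.1299]
tcp_rot: [-3.141, 0.0, 1.551]
force: [1.0, -0.3, -1.3]
width: 0.0144
finger_force: 30.0
```

```bash
python3 - <<'E'
from h import *
d=shot('side','side5');e=shot('top','top5')
A=cv2.imread('pics/top5.png')
B=cv2.imread('pics/side5.png')
a=cv2.resize(A[205:355,250:350],None,fx=4,fy=4,interpolation=2); b=cv2.resize(B[170:320,240:340],None,fx=4,fy=4,interpolation=2)
cv2.imwrite('pics/c7.png',np.hstack([a,b]))
o=bot.get_obs(); print(o['tool_pos'],o['tcp_rot'],o['force'],o['width'])
E
```

```text
[ 0.43866755 -0.06875873  0.12999048] [-3.14149981e+00  4.31938913e-05  1.55014751e+00] [ 0.13634434 -1.12576828 -0.53412812] 0.014846214885975715
```

View pics/c7.png

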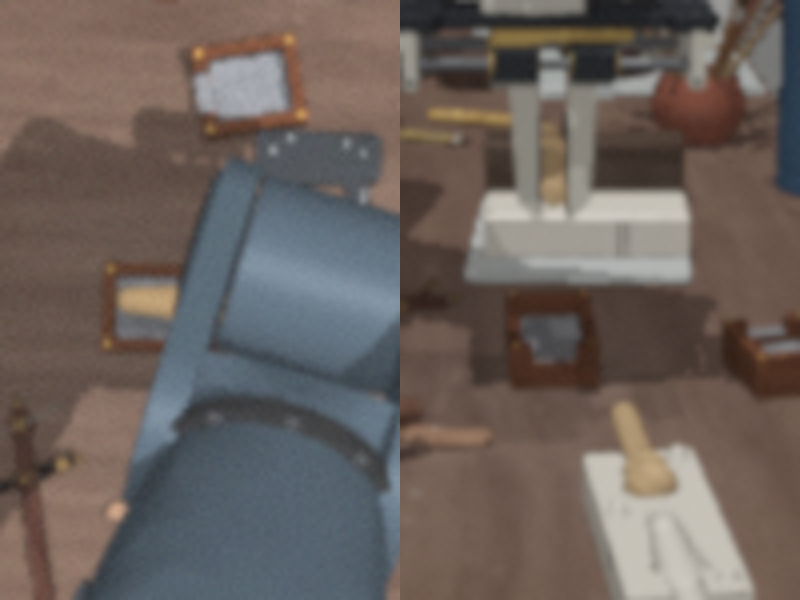

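```bash
python3 - <<'E'
from h import *
T=load('top5');S=load('side5')
z=.149
for y in(.065,-.075): print('exp',proj(T,[.4394,-.0185+y,z]),proj(S,[.4394,-.0185+y,z]))
print('seen tip top',250+118/4,205+301/4,'stem end side',240+152/4,170+188/4, 'far', 240+150/4,170+125/4)
E
```

```text
exp [279.08054766 279.45182599] [275.45436262 202.76745234]
exp [337.40498185 280.77539091] [279.12935379 218.75335258]
seen tip top 279.5 280.25 stem end side 278.0 217.0 far 277.5 201.25
```

Held level and right over the cradle, within 1 px of what I expected. Lowering.

Scaled: 120 mm is 0.16, 119 mm is 0.1587.

>>> servo_tool:
  series:
    - [10,0,0,0.016,0,0,0]
    - [10,0,0,0.0467,0,0,0]
    - [10,0,0,0.08,0,0,0]
    - [10,0,0,0.1067,0,0,0]
    - [10,0,0,0.1267,0,0,0]
    - [10,0,0,0.14,0,0,0]
    - [10,0,0,0.148,0,0,0]
    - [10,0,0,0.1533,0,0,0]
    - [10,0,0,0.1573,0,0,0]
    - [10,0,0,0.1587,0,0,0]
    - [10,0,0,0.16,0,0,0]
    - [10,0,0,0.16,0,0,0]
    - [10,0,0,0.16,0,0,0]

```text
time: 26.7
tool_pos: [0.4387, -0.0681, 0.0103]
tcp_rot: [3.141, 0.0, 1.551]
force: [0.1, -0.4, -0.2]
width: 0.0145
finger_force: 30.0
```

Scaled: -120 mm is -0.16, -105 mm is -0.14.

>>> servo_tool:
  series:
    - [10,0,0,0.0013,0,0,0]
    - [10,0,0,0.0027,0,0,0]
    - [10,0,0,0.0027,0,0,0]
    - [16,0,0,0.0027,0,0,0]
    - [20,0,0,0.0027,0,0,0]
    - [30,0,0,0.0027,0,0,0]
    - [45,0,0,0.0027,0,0,0]
    - [45,0,0,0.0027,0,0,0]
    - [45,0,0,-0.0133,0,0,0]
    - [45,0,0,-0.0467,0,0,0]
    - [45,0,0,-0.0933,0,0,0]
    - [45,0,0,-0.14,0,0,0]
    - [45,0,0,-0.16,0,0,0]
    - [45,0,0,-0.16,0,0,0]

```text
time: 28.1
tool_pos: [0.4397, -0.0684, 0.1327]
tcp_rot: [3.137, 0.001, 1.551]
force: [0.3, -0.9, 0.8]
width: 0.0452
finger_force: 0.0
```

Scaled: 119 mm is 0.1587, 116 mm is 0.1547, -0.068 rad is -0.0433.

>>> servo_tool:
  series:
    - [50,-0.0267,0.0107,0,0,0,-0.0127]
    - [50,-0.0667,0.0253,0,0,0,-0.0255]
    - [50,-0.1067,0.0413,0,0,0,-0.0382]
    - [50,-0.1347,0.052,0,0,0,-0.0433]
    - [50,-0.1347,0.052,0,0,0,-0.0433]
    - [50,-0.1347,0.052,0,0,0,-0.0433]
    - [50,-0.1347,0.052,0.04,0,0,-0.0433]
    - [50,-0.1347,0.052,0.08,0,0,-0.0433]
    - [50,-0.1347,0.052,0.12,0,0,-0.0433]
    - [50,-0.1347,0.052,0.144,0,0,-0.0433]
    - [50,-0.1347,0.052,0.1547,0,0,-0.0433]
    - [50,-0.1347,0.052,0.1587,0,0,-0.0433]
    - [50,-0.1347,0.052,0.1587,0,0,-0.0433]

```text
time: 29.4
tool_pos: [0.4757, -0.1696, 0.0115]
tcp_rot: [3.141, 0.0, 1.619]
force: [-0.3, 0.0, 0.2]
width: 0.0499
finger_force: 0.0
```

Scaled: -119 mm is -0.1587, -105 mm is -0.14.

>>> servo_tool:
  series:
    - [35,0,0,0,0,0,0]
    - [25,0,0,0,0,0,0]
    - [10,0,0,0,0,0,0]
    - [10,0,0,0,0,0,0]
    - [10,0,0,0,0,0,0]
    - [10,0,0,0,0,0,0]
    - [10,0,0,0,0,0,0]
    - [10,0,0,-0.0027,0,0,0]
    - [10,0,0,-0.0067,0,0,0]
    - [10,0,0,-0.0133,0,0,0]
    - [10,0,0,-0.024,0,0,0]
    - [10,0,0,-0.04,0,0,0]
    - [10,0,0,-0.06,0,0,0]
    - [10,0,0,-0.0867,0,0,0]
    - [10,0,0,-0.1133,0,0,0]
    - [10,0,0,-0.14,0,0,0]
    - [10,0,0,-0.1587,0,0,0]
    - [10,0,0,-0.1587,0,0,0]

```text
time: 31.2
tool_pos: [0.4765, -0.1703, 0.1326]
tcp_rot: [3.138, 0.002, 1.619]
force: [0.5, 0.1, -0.3]
width: 0.0144
finger_force: 30.0
```

Scaled: 199 mm is 0.2653, 195 mm is 0.26, -0.131 rad is -0.0834.

>>> servo_tool:
  series:
    - [10,0.0107,0.0053,0,0,0,0]
    - [10,0.0293,0.016,0,0,0,-0.0095]
    - [10,0.056,0.0307,0,0,0,-0.0191]
    - [10,0.0867,0.048,0,0,0,-0.0286]
    - [10,0.12,0.0667,0,0,0,-0.0382]
    - [10,0.1533,0.0853,0,0,0,-0.0477]
    - [10,0.1867,0.104,0,0,0,-0.0573]
    - [10,0.2173,0.1213,0,0,0,-0.0668]
    - [10,0.244,0.136,0,0,0,-0.0764]
    - [10,0.26,0.1453,0,0,0,-0.0834]
    - [10,0.2653,0.148,0,0,0,-0.0834]
    - [10,0.2653,0.148,0,0,0,-0.0834]
    - [10,0.2653,0.148,0,0,0,-0.0834]

```text
time: 32.5
tool_pos: [0.5765, 0.0336, 0.1299]
tcp_rot: [-3.141, 0.0, 1.749]
force: [-0.2, -0.1, -0.4]
width: 0.0143
finger_force: 30.0
```

```bash
python3 - <<'E'
from h import *
d=shot('side','side6');e=shot('top','top6')
A=cv2.imread('pics/top6.png')
B=cv2.imread('pics/side6.png')
a=cv2.resize(A[165:315,255:355],None,fx=4,fy=4,interpolation=2); b=cv2.resize(B[180:330,270:370],None,fx=4,fy=4,interpolation=2)
cv2.imwrite('pics/c8.png',np.hstack([a,b]))
o=bot.get_obs(); p=o['tool_pos'];print(p,o['tcp_rot'],o['force'],o['width'])
y=o['tcp_rot'][2]-np.pi/2; z=p[2]+.019
for l in(-.05-.034,.025):
    q=[p[0]-np.sin(y)*l,p[1]+np.cos(y)*l,z]; print(proj(e,q)-[255,165],proj(d,q)-[270,180])
E
```

```text
[0.57658948 0.03346584 0.1301163 ] [-3.14133383e+00  4.04957853e-05  1.74878394e+00] [-0.38187424 -0.05206046 -0.7230985 ] 0.014253064616241876
[65.31770352 52.76090261] [68.72161107 32.16643219]
[20.95885375 59.56277507] [54.12701152 20.88289537]
```

View pics/c8.png

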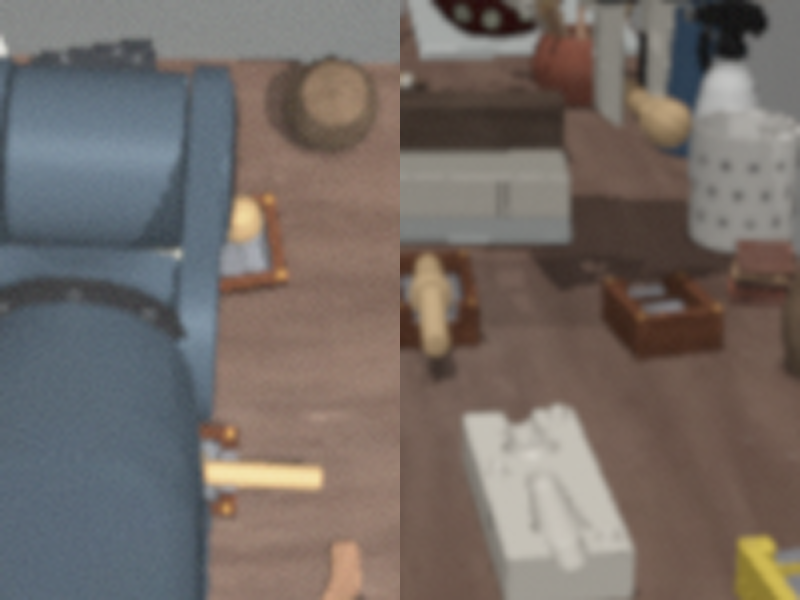

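The spout lies in the long cradle with its stem in the notch. The knob's tip at (65,54) in px matches the predicted (65,53), so I lower it into the short cradle.

Scaled: 119 mm is 0.1587, 118 mm is 0.1573.

>>> servo_tool:
  series:
    - [10,0,0,0.016,0,0,0]
    - [10,0,0,0.0467,0,0,0]
    - [10,0,0,0.08,0,0,0]
    - [10,0,0,0.1067,0,0,0]
    - [10,0,0,0.1267,0,0,0]
    - [10,0,0,0.14,0,0,0]
    - [10,0,0,0.148,0,0,0]
    - [10,0,0,0.1533,0,0,0]
    - [10,0,0,0.156,0,0,0]
    - [10,0,0,0.1573,0,0,0]
    - [10,0,0,0.1587,0,0,0]
    - [10,0,0,0.1587,0,0,0]
    - [10,0,0,0.1587,0,0,0]

```text
time: 33.9
tool_pos: [0.577, 0.0342, 0.0114]
tcp_rot: [3.141, 0.0, 1.75]
force: [-0.1, 0.1, -0.1]
width: 0.0145
finger_force: 30.0
```

Scaled: -160 mm is -0.2133, -140 mm is -0.1867.

>>> servo_tool:
  series:
    - [10,0,0,0.0013,0,0,0]
    - [10,0,0,0.0027,0,0,0]
    - [10,0,0,0.0027,0,0,0]
    - [16,0,0,0.0027,0,0,0]
    - [20,0,0,0.0027,0,0,0]
    - [30,0,0,0.0027,0,0,0]
    - [38,0,0,0.0027,0,0,0]
    - [38,0,0,0.0027,0,0,0]
    - [38,0,0,-0.0133,0,0,0]
    - [38,0,0,-0.0467,0,0,0]
    - [38,0,0,-0.0933,0,0,0]
    - [38,0,0,-0.14,0,0,0]
    - [38,0,0,-0.1867,0,0,0]
    - [38,0,0,-0.2133,0,0,0]
    - [38,0,0,-0.2133,0,0,0]

```text
time: 35.4
tool_pos: [0.5783, 0.0342, 0.1749]
tcp_rot: [3.136, 0.001, 1.75]
force: [-1.1, -0.5, -1.1]
width: 0.0381
finger_force: 0.0
```

```bash
python3 - <<'E'
from h import *
from leg import *
o=bot.get_obs();p=[*o['tool_pos'],o['tcp_rot'][2]];print(p)
B=[.4804,.2262]
legs([p,[*B,.171,3.064],[*B,.0109,3.064],[*B,.20,3.064],[.4810,-.2745,.20,1.619],[.4812,-.2746,.0349,1.619]])
E
```

```text
[np.float64(0.5782745500861997), np.float64(0.03420011923596614), np.float64(0.17490845738512717), np.float64(1.7498123314749083)]
[206.4 -62.1   3.9] wz -1.314
[  0.    0.  160.1] wz -0.0
[   0.     0.  -189.1] wz -0.0
[ -39.4 -499.1   -0. ] wz 1.445
[-1.000e-01  2.000e-01  1.651e+02] wz -0.0
```

Scaled: 206 mm is 0.2747, 197 mm is 0.2627, -1.314 rad is -0.8365.

>>> servo_tool:
  series:
    - [45,0.016,-0.0053,0,0,0,-0.0509]
    - [55,0.04,-0.012,0,0,0,-0.1146]
    - [65,0.0667,-0.02,0,0,0,-0.1846]
    - [75,0.0933,-0.028,0,0,0,-0.2546]
    - [85,0.12,-0.036,0,0,0,-0.3247]
    - [93,0.1467,-0.044,0,0,0,-0.4011]
    - [93,0.1733,-0.052,0,0,0,-0.4775]
    - [93,0.2,-0.0587,0,0,0,-0.5539]
    - [93,0.224,-0.0667,0,0,0,-0.6303]
    - [93,0.2453,-0.0733,0,0,0,-0.7066]
    - [93,0.2627,-0.0787,0,0,0,-0.7767]
    - [93,0.2747,-0.0813,0,0,0,-0.8276]
    - [93,0.2747,-0.0813,0,0,0,-0.8365]
    - [93,0.2747,-0.0813,0,0,0,-0.8365]
    - [93,0.2747,-0.0813,0,0,0,-0.8365]
    - [93,0.2747,-0.0813,0,0,0,-0.8365]

```text
time: 37.0
tool_pos: [0.4803, 0.2256, 0.171]
tcp_rot: [-3.141, -0.0, 3.062]
force: [0.4, -0.1, -0.3]
width: 0.0931
finger_force: 0.0
```

```bash
python3 - <<'E'
from h import *
d=shot('side','side7');e=shot('top','top7')
A=cv2.imread('pics/top7.png')
B=cv2.imread('pics/side7.png')
a=cv2.resize(A[165:315,255:355],None,fx=4,fy=4,interpolation=2); b=cv2.resize(B[180:330,270:370],None,fx=4,fy=4,interpolation=2)
cv2.imwrite('pics/c9.png',np.hstack([a,b]))
o=bot.get_obs(); p=o['tool_pos'];print(p,o['tcp_rot'],o['force'],o['width'])
E
```

```text
[0.48029865 0.22572814 0.17108565] [-3.14153080e+00 -4.60689492e-05  3.06265562e+00] [-0.37390795 -0.246033    0.67290087] 0.093028965495094
```

View pics/c9.png

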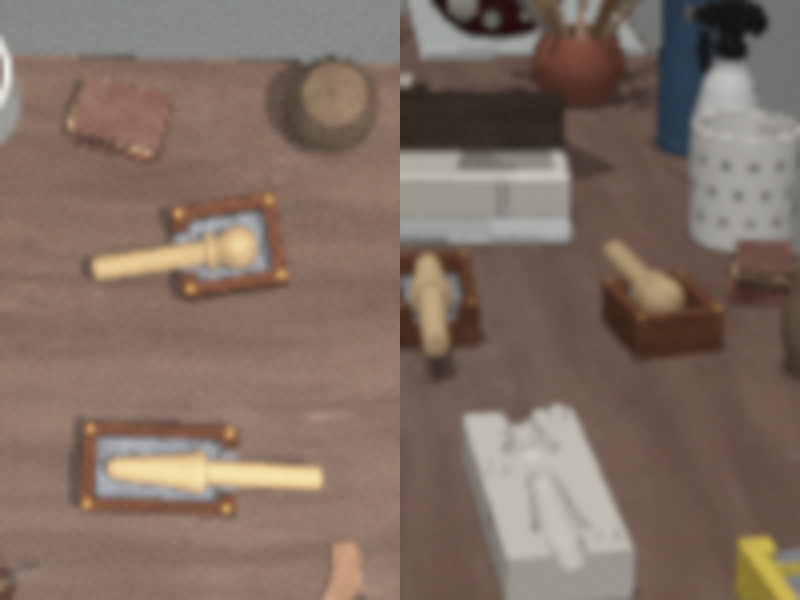

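Both patterns lie in their cradles with their stems in the notches: spout tip at (107,468), stem end (322,477), knob tip (259,245), stem end (93,268). I'll check the lengthwise play.

```bash
python3 - <<'E'
from h import *
T=load('top7')
def loc(u,v,C,z=.028):
    p=onz(T,255+(u+.5)/4-.5,165+(v+.5)/4-.5,z); c,s=np.cos(C[2]),np.sin(C[2]); d=p[:2]-C[:2]; return np.round([c*d[0]+s*d[1],-s*d[0]+c*d[1]],4)
L=(.4399,-.0185,-.0193);S=(.5859,-.0149,.1796)
print('spout tip/stem end/shoulder',loc(107,468,L),loc(322,477,L),loc(208,472,L))
print('knob tip/stem/shoulder',loc(259,245,S),loc(93,268,S),loc(205,253,S))
for p in((83,422),(240,425),(235,517),(80,507)): print('long',loc(*p,L,.03))
for p in((168,208),(273,193),(288,283),(185,298)): print('short',loc(*p,S,.03))
E
```

```text
spout tip/stem end/shoulder [-0.0021  0.0658] [-0.0021 -0.0753] [-0.0019 -0.0005]
knob tip/stem/shoulder [-0.003  -0.0342] [-0.0011  0.0769] [-0.0027  0.002 ]
long [0.0273 0.0829]
long [ 0.0296 -0.0201]
long [-0.0306 -0.0194]
long [-0.0283  0.0821]
short [0.0306 0.0216]
short [ 0.0298 -0.0489]
short [-0.0313 -0.0491]
short [-0.0306  0.0197]
```

Both are within the play. I re-grasp the cap.

Scaled: 160 mm is 0.2133, 157 mm is 0.2093.

>>> servo_tool:
  series:
    - [93,0,0,0.04,0,0,0]
    - [93,0,0,0.0867,0,0,0]
    - [93,0,0,0.1333,0,0,0]
    - [93,0,0,0.1733,0,0,0]
    - [93,0,0,0.1973,0,0,0]
    - [93,0,0,0.2093,0,0,0]
    - [93,0,0,0.2133,0,0,0]
    - [93,0,0,0.2133,0,0,0]
    - [75,0,0,0.2133,0,0,0]
    - [56,0,0,0.2133,0,0,0]
    - [56,0,0,0.2133,0,0,0]
    - [56,0,0,0.2133,0,0,0]
    - [56,0,0,0.2133,0,0,0]
    - [56,0,0,0.2133,0,0,0]
    - [56,0,0,0.2133,0,0,0]
    - [56,0,0,0.2133,0,0,0]
  grip_force: 40

```text
time: 38.7
tool_pos: [0.4803, 0.2262, 0.0114]
tcp_rot: [3.141, 0.0, 3.064]
force: [-1.8, 0.7, 5.6]
width: 0.0618
finger_force: 40.0
```

Scaled: -189 mm is -0.252, -182 mm is -0.2427.

>>> servo_tool:
  series:
    - [56,0,0,-0.0027,0,0,0]
    - [56,0,0,-0.0107,0,0,0]
    - [56,0,0,-0.0267,0,0,0]
    - [56,0,0,-0.0533,0,0,0]
    - [56,0,0,-0.0867,0,0,0]
    - [56,0,0,-0.12,0,0,0]
    - [56,0,0,-0.1533,0,0,0]
    - [56,0,0,-0.1867,0,0,0]
    - [56,0,0,-0.22,0,0,0]
    - [56,0,0,-0.2427,0,0,0]
    - [56,0,0,-0.252,0,0,0]
    - [56,0,0,-0.252,0,0,0]
    - [56,0,0,-0.252,0,0,0]

```text
time: 40.0
tool_pos: [0.4797, 0.2259, 0.1995]
tcp_rot: [-3.141, -0.001, 3.064]
force: [-0.6, 0.8, -3.3]
width: 0.0619
finger_force: 40.0
```

Scaled: -499 mm is -0.6653, -485 mm is -0.6467, 1.445 rad is 0.9199.

>>> servo_tool:
  series:
    - [56,-0.0013,-0.0107,0,0,0,0.0191]
    - [56,-0.0027,-0.0293,0,0,0,0.0509]
    - [56,-0.004,-0.056,0,0,0,0.0955]
    - [56,-0.008,-0.0933,0,0,0,0.1464]
    - [56,-0.0107,-0.1333,0,0,0,0.1974]
    - [56,-0.0133,-0.1733,0,0,0,0.2546]
    - [56,-0.0173,-0.2133,0,0,0,0.3119]
    - [56,-0.02,-0.2533,0,0,0,0.3692]
    - [56,-0.0227,-0.2933,0,0,0,0.4265]
    - [56,-0.0267,-0.3333,0,0,0,0.4838]
    - [56,-0.0293,-0.3733,0,0,0,0.5411]
    - [56,-0.032,-0.4133,0,0,0,0.5984]
    - [56,-0.036,-0.4533,0,0,0,0.6557]
    - [56,-0.0387,-0.4933,0,0,0,0.713]
    - [56,-0.0427,-0.5333,0,0,0,0.7703]
    - [56,-0.0453,-0.5733,0,0,0,0.8276]
    - [56,-0.048,-0.6133,0,0,0,0.8785]
    - [56,-0.0507,-0.6467,0,0,0,0.9104]
    - [56,-0.052,-0.6653,0,0,0,0.9199]
    - [56,-0.052,-0.6653,0,0,0,0.9199]

```text
time: 42.0
tool_pos: [0.4795, -0.276, 0.1997]
tcp_rot: [-3.141, -0.0, 1.616]
force: [-0.1, -0.0, -3.8]
width: 0.0621
finger_force: 40.0
```

Scaled: 148 mm is 0.1973, 144 mm is 0.192.

>>> servo_tool:
  series:
    - [56,0,0,0.0107,0,0,0]
    - [56,0,0,0.0333,0,0,0]
    - [56,0,0,0.0667,0,0,0]
    - [56,0,0,0.1,0,0,0]
    - [56,0,0,0.1333,0,0,0]
    - [56,0,0,0.16,0,0,0]
    - [56,0,0,0.18,0,0,0]
    - [56,0,0,0.192,0,0,0]
    - [56,0,0,0.1973,0,0,0]
    - [56,0,0,0.1973,0,0,0]
    - [56,0,0,0.1973,0,0,0]

```text
time: 43.1
tool_pos: [0.4806, -0.2745, 0.0528]
tcp_rot: [3.141, 0.001, 1.619]
force: [0.0, -0.7, -2.1]
width: 0.0621
finger_force: 40.0
```

Scaled: 16.5 mm is 0.022, 15.5 mm is 0.0207.

>>> servo_tool:
  series:
    - [56,0,0.0007,0.004,0,0,0]
    - [56,0,0.0007,0.008,0,0,0]
    - [56,0,0.0007,0.0107,0,0,0]
    - [56,0,0.0007,0.0133,0,0,0]
    - [56,0,0.0007,0.016,0,0,0]
    - [56,0,0.0007,0.0187,0,0,0]
    - [56,0,0.0007,0.0207,0,0,0]
    - [56,0,0.0007,0.022,0,0,0]
    - [56,0,0.0007,0.022,0,0,0]
    - [56,0,0.0007,0.022,0,0,0]

```text
time: 44.1
tool_pos: [0.4808, -0.2745, 0.0357]
tcp_rot: [3.142, 0.0, 1.619]
force: [0.2, 0.1, -3.3]
width: 0.062
finger_force: 40.0
```

Nearly home (0.0357, home is about 0.0354) with no contact force. A last small push, then release.

Scaled: 0.8 mm is 0.0011, 0.5 mm is 0.0007.

>>> servo_tool:
  series:
    - [56,0,0,0.0007,0,0,0]
    - [56,0,0,0.0011,0,0,0]
    - [56,0,0,0.0011,0,0,0]
    - [56,0,0,0.0011,0,0,0]

```text
time: 44.5
tool_pos: [0.4809, -0.2745, 0.0354]
tcp_rot: [3.141, 0.0, 1.619]
force: [-2.6, 1.8, 4.2]
width: 0.0621
finger_force: 40.0
```

Scaled: -165 mm is -0.22, -145 mm is -0.1933.

>>> servo_tool:
  series:
    - [65,0,0,0,0,0,0]
    - [75,0,0,0,0,0,0]
    - [93,0,0,0,0,0,0]
    - [93,0,0,0,0,0,0]
    - [93,0,0,-0.0133,0,0,0]
    - [93,0,0,-0.0467,0,0,0]
    - [93,0,0,-0.0933,0,0,0]
    - [93,0,0,-0.1467,0,0,0]
    - [93,0,0,-0.1933,0,0,0]
    - [93,0,0,-0.22,0,0,0]
    - [93,0,0,-0.22,0,0,0]

```text
time: 45.6
tool_pos: [0.4819, -0.2752, 0.2034]
tcp_rot: [3.137, 0.003, 1.619]
force: [0.8, 0.2, 0.8]
width: 0.0929
finger_force: 0.0
```

Scaled: 632 mm is 0.8427, 620 mm is 0.8267, -1.445 rad is -0.9199.

>>> servo_tool:
  series:
    - [93,0.02,0.0013,0,0,0,-0.0191]
    - [93,0.06,0.004,0,0,0,-0.0637]
    - [93,0.1067,0.0067,0,0,0,-0.1146]
    - [93,0.16,0.0107,0,0,0,-0.1719]
    - [93,0.2133,0.0133,0,0,0,-0.2355]
    - [93,0.2667,0.0173,0,0,0,-0.2992]
    - [93,0.32,0.02,0,0,0,-0.3629]
    - [93,0.3733,0.024,0,0,0,-0.4265]
    - [93,0.4267,0.0267,0,0,0,-0.4902]
    - [93,0.48,0.0307,0,0,0,-0.5539]
    - [93,0.5333,0.0333,0,0,0,-0.6175]
    - [93,0.5867,0.0373,0,0,0,-0.6812]
    - [93,0.64,0.04,0,0,0,-0.7448]
    - [93,0.6933,0.044,0,0,0,-0.8085]
    - [93,0.7467,0.048,0,0,0,-0.8658]
    - [93,0.7933,0.0507,0,0,0,-0.8976]
    - [93,0.8267,0.052,0,0,0,-0.9199]
    - [93,0.8427,0.0533,0,0,0,-0.9199]
    - [93,0.8427,0.0533,0,0,0,-0.9199]
    - [93,0.8427,0.0533,0,0,0,-0.9199]

```text
time: 47.6
tool_pos: [0.49, 0.3579, 0.1992]
tcp_rot: [-3.141, -0.001, 3.063]
force: [0.1, -0.5, -0.1]
width: 0.0932
finger_force: 0.0
```

```bash
python3 - <<'E'
from h import *
d=shot('side','side8');e=shot('top','top8')
A=cv2.imread('pics/top8.png')
B=cv2.imread('pics/side8.png')
a=cv2.resize(A[195:345,360:460],None,fx=4,fy=4,interpolation=2); b=cv2.resize(B[230:380,250:350],None,fx=4,fy=4,interpolation=2)
cv2.imwrite('pics/c10.png',np.hstack([a,b]))
E
```

```text
(no output)
```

View pics/c10.png

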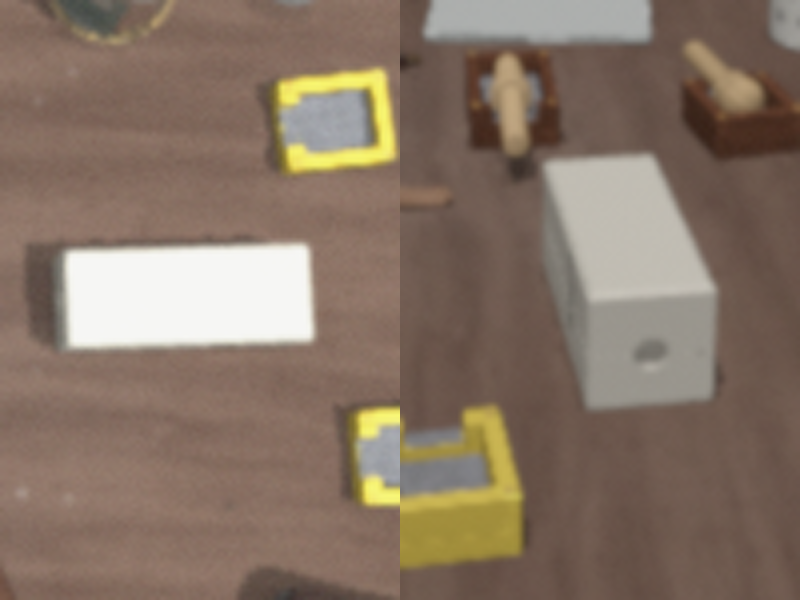

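The mould is closed with no visible gap at the joint, and the pencil lines are on its left (-x) side. Now the block.

Scaled: 182 mm is 0.2427, 177 mm is 0.236.

>>> servo_tool:
  series:
    - [93,0,0,0.04,0,0,0]
    - [93,0,0,0.0867,0,0,0]
    - [93,0,0,0.1333,0,0,0]
    - [93,0,0,0.18,0,0,0]
    - [93,0,0,0.216,0,0,0]
    - [93,0,0,0.236,0,0,0]
    - [93,0,0,0.2427,0,0,0]
    - [93,0,0,0.2427,0,0,0]
    - [75,0,0,0.2427,0,0,0]
    - [60,0,0,0.2427,0,0,0]
    - [45,0,0,0.2427,0,0,0]
    - [45,0,0,0.2427,0,0,0]
    - [45,0,0,0.2427,0,0,0]
    - [45,0,0,0.2427,0,0,0]
    - [45,0,0,0.2427,0,0,0]
    - [45,0,0,0.2427,0,0,0]
    - [45,0,0,0.2427,0,0,0]
  grip_force: 40

```text
time: 49.4
tool_pos: [0.4904, 0.3588, 0.0179]
tcp_rot: [3.142, 0.0, 3.064]
force: [0.8, -0.3, 1.9]
width: 0.0501
finger_force: 40.0
```

Scaled: -182 mm is -0.2427, -178 mm is -0.2373.

>>> servo_tool:
  series:
    - [45,0,0,-0.0027,0,0,0]
    - [45,0,0,-0.0107,0,0,0]
    - [45,0,0,-0.0267,0,0,0]
    - [45,0,0,-0.0533,0,0,0]
    - [45,0,0,-0.0867,0,0,0]
    - [45,0,0,-0.12,0,0,0]
    - [45,0,0,-0.1533,0,0,0]
    - [45,0,0,-0.1867,0,0,0]
    - [45,0,0,-0.22,0,0,0]
    - [45,0,0,-0.2373,0,0,0]
    - [45,0,0,-0.2427,0,0,0]
    - [45,0,0,-0.2427,0,0,0]
    - [45,0,0,-0.2427,0,0,0]

```text
time: 50.7
tool_pos: [0.4898, 0.3584, 0.1985]
tcp_rot: [-3.14, -0.002, 3.064]
force: [-0.1, -0.1, -7.7]
width: 0.0504
finger_force: 40.0
```

```bash
python3 - <<'E'
from h import *
from leg import *
o=bot.get_obs();p=[*o['tool_pos'],o['tcp_rot'][2]];print(p,o['force'])
legs([p,[.4808,-.2765,.20,1.619]])
E
```

```text
[np.float64(0.48984576124680856), np.float64(0.3583973663809439), np.float64(0.19852143552738255), np.float64(3.0637732083863987)] [-0.12393762 -0.11099262 -7.68082213]
[ -40.3 -633.7   -1.5] wz 1.445
```

Scaled: -634 mm is -0.8453, -622 mm is -0.8293, 1.445 rad is 0.9199.

>>> servo_tool:
  series:
    - [45,-0.0013,-0.0107,0,0,0,0.0127]
    - [45,-0.0027,-0.0293,0,0,0,0.0382]
    - [45,-0.004,-0.06,0,0,0,0.0764]
    - [45,-0.0067,-0.1067,0,0,0,0.1273]
    - [45,-0.0107,-0.16,0,0,0,0.1846]
    - [45,-0.0133,-0.2133,0,0,0,0.2483]
    - [45,-0.0173,-0.2667,0,0,0,0.3119]
    - [45,-0.02,-0.32,0,0,0,0.3756]
    - [45,-0.024,-0.3733,0,0,0,0.4393]
    - [45,-0.0267,-0.4267,0,0,0,0.4966]
    - [45,-0.0307,-0.48,0,0,0,0.5539]
    - [45,-0.0333,-0.5333,0,0,0,0.6112]
    - [45,-0.0373,-0.5867,0,0,0,0.6685]
    - [45,-0.04,-0.64,0,0,0,0.7257]
    - [45,-0.044,-0.6933,0,0,0,0.783]
    - [45,-0.048,-0.7467,0,0,0,0.8403]
    - [45,-0.0507,-0.7933,0,0,0,0.8913]
    - [45,-0.052,-0.8293,0,0,0,0.9135]
    - [45,-0.0533,-0.8453,0,0,0,0.9199]
    - [45,-0.0533,-0.8453,0,0,0,0.9199]

```text
time: 52.7
tool_pos: [0.4801, -0.2778, 0.1995]
tcp_rot: [-3.141, -0.0, 1.616]
force: [0.4, 0.1, -9.3]
width: 0.0503
finger_force: 40.0
```

>>> servo_tool:
  series:
    - [45,0,0,0.0107,0,0,0]
    - [45,0,0,0.0333,0,0,0]
    - [45,0,0,0.0667,0,0,0]
    - [45,0,0,0.1,0,0,0]
    - [45,0,0,0.1267,0,0,0]
    - [45,0,0,0.144,0,0,0]
    - [45,0,0,0.1533,0,0,0]
    - [45,0,0,0.1573,0,0,0]
    - [45,0,0,0.1587,0,0,0]
    - [45,0,0,0.1587,0,0,0]
    - [45,0,0,0.1587,0,0,0]

```text
time: 53.8
tool_pos: [0.4813, -0.2767, 0.0815]
tcp_rot: [3.141, 0.001, 1.619]
force: [0.3, -0.1, -7.6]
width: 0.0506
finger_force: 40.0
```

Scaled: 5.7 mm is 0.0076, 5 mm is 0.0067.

>>> servo_tool:
  series:
    - [45,0,-0.0005,0.002,0,0,0]
    - [45,0,-0.0005,0.004,0,0,0]
    - [45,0,-0.0005,0.0053,0,0,0]
    - [45,0,-0.0005,0.0067,0,0,0]
    - [45,0,-0.0005,0.0076,0,0,0]
    - [45,0,-0.0005,0.0076,0,0,0]
    - [45,0,-0.0005,0.0076,0,0,0]

```text
time: 54.5
tool_pos: [0.4806, -0.2765, 0.0759]
tcp_rot: [-3.142, 0.0, 1.619]
force: [-4.2, 2.5, 4.1]
width: 0.0503
finger_force: 40.0
```

Seated at the expected height. I release and retreat so the cameras have a clear view.

>>> servo_tool:
  series:
    - [55,0,0,0,0,0,0]
    - [65,0,0,0,0,0,0]
    - [80,0,0,0,0,0,0]
    - [80,0,0,0,0,0,0]
    - [80,0,0,-0.0133,0,0,0]
    - [80,0,0,-0.0467,0,0,0]
    - [80,0,0,-0.0933,0,0,0]
    - [80,0,0,-0.14,0,0,0]
    - [80,0,0,-0.1667,0,0,0]
    - [80,-0.0533,-0.0533,-0.1733,0,0,0]
    - [80,-0.1067,-0.1067,-0.1733,0,0,0]
    - [80,-0.1467,-0.1533,-0.1733,0,0,0]
    - [80,-0.1867,-0.2,-0.1733,0,0,0]
    - [80,-0.2267,-0.2467,-0.1733,0,0,0]
    - [80,-0.2267,-0.2467,-0.1733,0,0,0]
    - [80,-0.2267,-0.2467,-0.1733,0,0,0]

```text
time: 56.1
tool_pos: [0.3033, -0.4557, 0.2057]
tcp_rot: [3.141, 0.0, 1.617]
force: [-0.1, -0.2, 0.6]
width: 0.0799
finger_force: 0.0
```

```bash
python3 - <<'E'
from h import *
d=shot('side','side9');e=shot('top','top9')
A=cv2.imread('pics/top9.png')
B=cv2.imread('pics/side9.png')
a=cv2.resize(A[165:315,265:465],None,fx=2,fy=2,interpolation=2); b=cv2.resize(B[200:350,250:450],None,fx=4,fy=4,interpolation=2)[:,:400]
c=np.zeros((600,800,3),np.uint8);c[:300,:400]=a;c[:,400:]=b
cv2.imwrite('pics/c11.png',c)
o=bot.get_obs();print(o['tool_pos'],o['force'],o['width'],o['time'])
E
```

```text
[ 0.30463295 -0.45456275  0.20546524] [ 0.15777923  0.4229368  -0.02597918] 0.07982209969905046 56.2
```

View pics/c11.png

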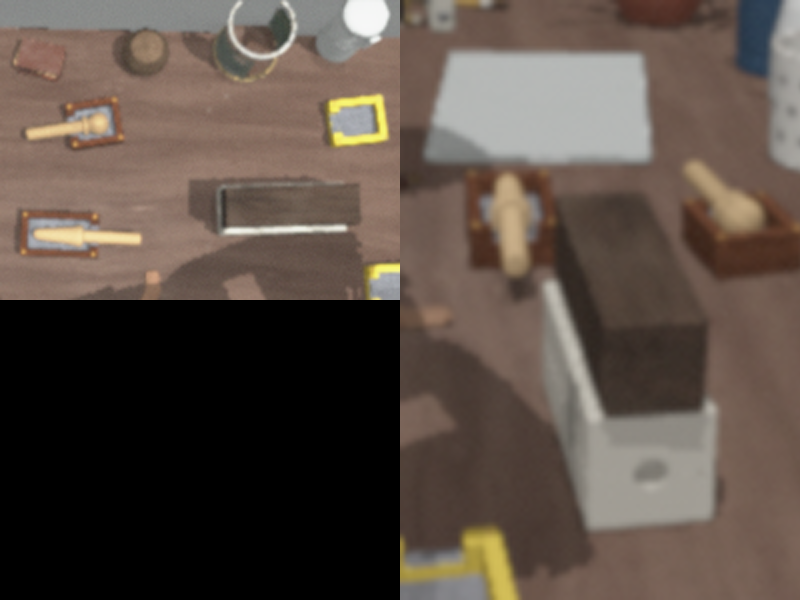

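All is in place. In the left crop the block's top corners are (226,187), (359,184), (360,223) and (227,228), and in the right (558,197), (645,195), (707,322) and (603,328). I'll check its lengthwise centring on the cap.

```bash
python3 - <<'E'
from fit import *
T=load('top9');S=load('side9')
a=lambda x,y:np.array([265+(x+.5)/2-.5,165+(y+.5)/2-.5]); b=lambda x,y:np.array([250+(x-399.5)/4-.5,200+(y+.5)/4-.5])
L=[(.0255,.0845,0),(.0255,-.0845,0),(-.0255,-.0845,0),(-.0255,.0845,0)]
fit('block',[(T,a(*p),l) for p,l in zip([(226,187),(359,184),(360,223),(227,228)],L)]+[(S,b(*p),l) for p,l in zip([(645,195),(707,322),(603,328),(558,197)],L)],[.48,-.27,.114,.05])
T0=load('top8');S0=load('side8')
a=lambda x,y:np.array([360+(x+.5)/4-.5,195+(y+.5)/4-.5]); b=lambda x,y:np.array([250+(x-399.5)/4-.5,230+(y+.5)/4-.5])
L=[(.031,.079,0),(.031,-.079,0),(-.031,-.079,0),(-.031,.079,0)]
fit('cap',[(T0,a(*p),l) for p,l in zip([(65,250),(309,244),(314,340),(66,348)],L)]+[(S0,b(*p),l) for p,l in zip([(655,155),(715,290),(588,297),(545,165)],L)],[.48,-.27,.064,.05])
E
```

```text
block [ 0.4797 -0.2781  0.1124  0.0442] yawdeg 2.53 res [[-0.8, -0.9], [0.5, -0.9], [1.0, 0.1], [-0.6, -0.9], [-0.4, -0.7], [0.3, 0.4], [-0.8, 0.5], [-1.6, -0.2]]
cap [ 0.4802 -0.2759  0.0628  0.0466] yawdeg 2.67 res [[-0.1, -0.5], [-0.1, -0.4], [-0.1, -0.4], [0.5, -0.9], [-0.5, 0.3], [-0.2, -0.1], [-0.5, 0.4], [-0.5, -0.7]]
```

The block is centred on the cap to within about 2 mm and lines up with it. Handing in.

```bash
python3 -c "
from workcell import bot
print(bot.finish_job())"
```

```text
the job is handed in; nothing more can be done
None
```

The job is handed in at about 56 s of the 141 s: both patterns are in their cradles, the mould is closed on its keys, the block is back along the middle of its top, and the barrel and tiles were left untouched.

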